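Close up a terminal row on its mounting rail and lock the end clamp

TASK

On the mounting panel, push the loose lever clamp along the rail so that it drives the whole row of modules ahead of it, as one train, fully against the fixed end bracket with no gaps left; then press the clamp's lever all the way down to lock the row there. Do this only by pushing on the clamp and pressing its lever, gently, with the fingertips: do not push the modules themselves, grip or lift nothing, and leave the tools, jar and other things where they are.

Things in the scene. Friction and masses are not known exactly. Their poses are not given: they have to be found in the camera images.
- panel: White sheet-metal mounting panel, 160 x 310 x 4 mm, fixed on the bench. Origin: centre of its underside, z = 0. Its y axis runs along the rail to the fixed end bracket, its x axis across it to the grey wiring duct (27 mm wide, top 44 mm above the bench, centred at x = +64.5 mm). The steel rail (35 mm wide, 296 mm long, top 19 mm above the bench) lies along y at x = 0.
- stop_face (a point): Centre of the inner face (facing the panel's -y) of the grey end bracket, which is fixed on the rail: panel x = 0, y = +118 mm, 35 mm above the bench. The row is home when module_1 touches this face.
- module_1: Grey rail module 1 of five, counted from the end bracket (terminal with a paper marker): 18 mm along the rail, 62 mm across it, stepped, top 37 mm above the rail top, 60 g. Hooked loosely under the rail's flanges, slides along it. Origin: on the rail top, in the module's middle; axes as the panel's. With the row home its origin is at panel y = +109 mm.
- module_2: Grey rail module 2 of five, counted from the end bracket (relay with a black top): 18 mm along the rail, 62 mm across it, stepped, top 37 mm above the rail top, 60 g. Hooked loosely under the rail's flanges, slides along it. Origin: on the rail top, in the module's middle; axes as the panel's. With the row home its origin is at panel y = +91 mm.
- module_3: Grey rail module 3 of five, counted from the end bracket (relay with a black top): 18 mm along the rail, 62 mm across it, stepped, top 37 mm above the rail top, 60 g. Hooked loosely under the rail's flanges, slides along it. Origin: on the rail top, in the module's middle; axes as the panel's. With the row home its origin is at panel y = +73 mm.
- module_4: Grey rail module 4 of five, counted from the end bracket (fuse terminal with a black flap): 18 mm along the rail, 62 mm across it, stepped, top 37 mm above the rail top, 60 g. Hooked loosely under the rail's flanges, slides along it. Origin: on the rail top, in the module's middle; axes as the panel's. With the row home its origin is at panel y = +55 mm.
- module_5: Grey rail module 5 of five, counted from the end bracket (terminal with a paper marker, last of the row): 18 mm along the rail, 62 mm across it, stepped, top 37 mm above the rail top, 60 g. Hooked loosely under the rail's flanges, slides along it. Origin: on the rail top, in the module's middle; axes as the panel's. With the row home its origin is at panel y = +37 mm.
- clamp: Lever clamp, loose on the rail on the -y side of module_5: 26 mm along the rail, 42 mm across, solid part 24 mm tall above the rail top; 90 g, hooked on the rail like the modules. Origin: on the rail top, in its middle. It starts 4 to 18 mm behind the row; the row starts 30 to 90 mm short of home. Closed up at home its origin is at panel y = +15 mm. Locking lifts it 1 to 2 mm.
- clamp_back (a point): Centre of the clamp's flat back face, to be pushed on (it faces the panel's -y, away from the modules): 42 mm wide across the rail, from the rail top to 24 mm above it; this point is 12 mm above the rail top, 31 mm above the bench. Behind it 40 mm or more of rail is empty. With the lever up, row and clamp slide with 1 to 3 N.
- clamp_lever (a joint): Angle of the clamp's black lever: 0 = raised, 0.65 rad = level, fully down, locked (it then grips the rail). Hinge axis along the rail, 36 mm above the rail top, 12 mm to the duct's side of the clamp's middle; the lever points away from the duct, is 18 mm wide with a 22 mm wide thumb pad, and stays where it is left. Starts at 0 to 0.1. Pressing the pad takes about 3 to 6 N.
- lever_pad (a point): Top middle of the thumb pad at the lever's free end, 44.5 mm from the hinge axis: press here, straight down. Raised it is about 66 mm above the rail top at panel x = -21 mm; fully down about 40 mm above the rail top at x = -32.5 mm.
- driver: Bystander: thin screwdriver, 136 mm long, lying on the panel in front of the rail. Origin: centre of its underside.
- screw_jar: Bystander: small clear jar of screws with a lid, 36 mm across, 48 mm tall, standing on the panel in front of the end bracket. Origin: centre of its underside.
- cutters: Bystander: flush cutters, 111 x 51 x 11 mm, on the bench to the right. Origin: centre of the underside.
- block_battery: Bystander: upright block battery, 18 x 26 x 48 mm, on the bench to the right. Origin: centre of its underside.
Not all that is in view belongs to the job. Leave any blue or green look-alike of the module_1 alone.

How it is judged:
By the outcome, as a careful person would: the job done as asked, in the order asked, and still so for the second after the job is handed in, with the robot touching nothing.
It also fails if it takes over 40 s, if anything falls off the work surface, if the arm or the gripper's body presses on something with over 40 N, if the wrist force passes 120 N, or if a joint passes its speed limit or range.

ROBOT

A 6-joint arm with a two-finger parallel gripper is mounted at the origin on a cart in front of the work surface, level with it; the furniture and walls round the work are solid. World frame = base frame: x ahead of the robot, y to its left, z up, the work surface at z = 0. Lengths are in m, angles in rad, forces in N, time in s.
With the tool pointing down it reaches from about 0.275 to 0.725 m from the base axis. Payload 15.9 kg.
Tool frame: the origin (TCP) lies between the finger pads; the fingertips stand arm.tcp_to_tips ahead of it and the grasp point (between the pads) lies 5 mm behind it (arm.tcp_to_tips is the distance from the TCP to the fingertips, in m); z points along the fingers, y is the line along which they close (so a half turn about z gives the same grasp; the last joint's range is limited). The gripper opens to 85 mm and grips with 20 to 120 N. Pads are 22 mm wide; open, the fingers measure 114 mm over their backs; the gripper's body (76 mm by 85 mm) begins 54 mm behind the grasp point. The pads swing forward as they close: fully open they stand 13 mm farther back than shut.
Start: joints at [1.119, 0.213, -0.034, 1.323, 0, 1.571], TCP at [0.218, 0.45, 0.216] pointing down, gripper open.
Joint ranges: [-2.98, 2.98], [-0.74, 1.72], [-1.14, 1.35], [-2.1, 2.04], [-1.57, 1.44], [-3.14, 3.14]. Speed limits (rad/s): [1.89, 1.89, 2.39, 2.57, 3.14, 3.14].

INTERFACE

Orientations are given as a unit quaternion [x, y, z, w].
In Python, from bench import arm gives the robot as it stands. The module is installed in compiled form; this text tells all that it offers.
- The arm moves only by the tool send_rows, never from a script. Its argument "moves" is a list of rows, each a list of 6 numbers: the shift along the tool's x, y, z in mm, then the turn, a rotation vector about the tool's x, y, z in degrees. A call has exactly 10 rows; each row shifts and turns the commanded pose from where the row before left it, along the tool's axes as they then stand; what a row does not reach is not made up. A row lasts 1/8 s, in which the tool goes at most 62.5 mm and 10.7 degrees, less where a joint would pass 70% of its speed; a pose out of reach is approached as far as the arm can. A call with a gripper value outside its range is refused whole. "hand" is the closure, from -1 (fully open) to 1 (shut), so that 0 is half open, set as the call begins (left out, the last holds). The fingers move at their own pace and stop on an object; "squeeze" is the grip in N (left out, the last holds). Time passes only in rows, so rows that do not move let the fingers close, or fill a call up. It gives the time, the measured TCP pose, the force, the opening and the grip force at its end, in the units of the state.
- arm.read_state(): the state, without advancing time (a new reading comes with each control period).
- arm.snapshot(name): name is "side" or "top"; returns a dict with "pixels" (400x640x3 uint8, blue, green, red), "K" (3x3 intrinsics, pixels), "extrinsics" (4x4, takes a point from camera to world coordinates). Camera axes: x right, y down, z forward; pixel columns grow to the right and rows downward; lengths in m; the calibration is good to about 2 mm. A picture is of the moment at which its call begins. There is no depth.
- arm.finish_job(): hands the job in; it is judged then, once.
The state is a dict: "time": time; "joints": joint angles; "joint_vel": joint speeds; "joint_efforts": joint torques, N m; "ee_pos": TCP position; "tcp_rot": TCP orientation; "contact_force": force on the tool from outside, world axes, zero at the start; "wrist_torque": the same for the moment, N m; "finger_gap": finger opening in m; "finger_force": force on a finger pad.
Only numpy, scipy, OpenCV 4.12 (cv2) and the standard library are available. Lean on these libraries where they do the work, as an engineer would, in place of code of your own. Each camera call takes 0.05 s, during which the arm holds its last target. There are 200 camera calls.

## Working session

There is one attempt and no reset: what is moved stays moved. The work goes in short steps, Python scripts to look and compute and a tool call to move; the robot and the scene stay as the last step left them, time stands still between calls to the robot, and variables do not carry over. Pictures are saved under pics/ and viewed, at most 10 in all, crops included, and the job is handed in when it is done.

Besides the shell and the picture viewer there is one more tool, called after ">>>" as name(argument=value, ...) on one line, values as JSON. send_rows: Moves the arm, as the interface text tells. Its arguments: {"type":"object","properties":{"moves":{"type":"array"},"hand":{"type":"number"},"squeeze":{"type":"number"}},"required":["moves"]}

```bash
mkdir -p pics
python3 - <<'E'
from bench import arm
import cv2
for n in("side","top"):
    s=arm.snapshot(n); cv2.imwrite(f"pics/{n}0.png",s["pixels"]); print(n,s["K"].tolist(),s["extrinsics"].round(4).tolist())
st=arm.read_state()
print(st, arm.tcp_to_tips)
E
```

```text
side [[498.13446593577186, 0.0, 318.3380223783255], [0.0, 498.13446593577186, 195.51469996565015], [0.0, 0.0, 1.0]] [[0.8352, -0.3172, 0.4492, -0.0729], [-0.5499, -0.4811, 0.6828, -1.0407], [-0.0005, -0.8173, -0.5762, 0.87], [0.0, 0.0, 0.0, 1.0]]
top [[444.902478551707, 0.0, 319.14263996729653], [0.0, 444.902478551707, 202.71428423544987], [0.0, 0.0, 1.0]] [[-0.005, -0.9987, 0.0509, 0.4904], [-0.9996, 0.0036, -0.0269, -0.1145], [0.0267, -0.0511, -0.9983, 1.1188], [0.0, 0.0, 0.0, 1.0]]
{'time': 0.1, 'joints': array([ 1.11898325e+00,  2.13288072e-01, -3.49642085e-02,  1.32351375e+00,
       -2.98182728e-05,  1.57079995e+00]), 'joint_vel': array([ 0.00078165,  0.00030441,  0.00258074, -0.00131981,  0.00141114,
       -0.00035878]), 'joint_efforts': array([-1.58908213e-03, -6.87241673e+01,  4.87809920e+01,  1.19609383e-02,
       -1.55067705e-04,  2.86222280e-05]), 'ee_pos': array([0.21816971, 0.44954009, 0.21528785]), 'tcp_rot': array([ 2.23991689e-01,  9.74590934e-01, -4.75872513e-04, -9.40708567e-05]), 'contact_force': array([ 0.95417477, -0.60601035, -0.42960267]), 'wrist_torque': array([ 0.01174901, -0.00801966,  0.04405006]), 'finger_force': 0.0, 'finger_gap': 0.0852752427681715} 0.014
```

View pics/side0.png

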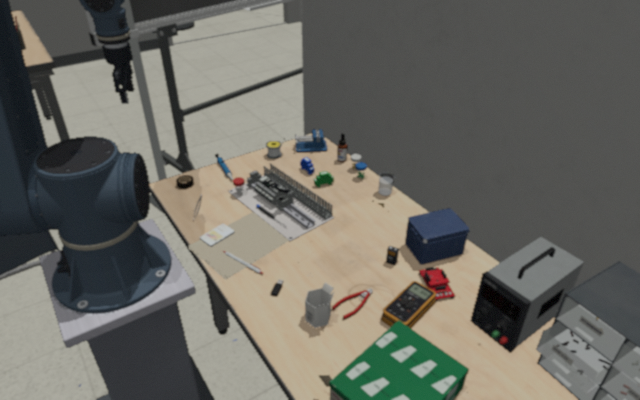

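View pics/top0.png

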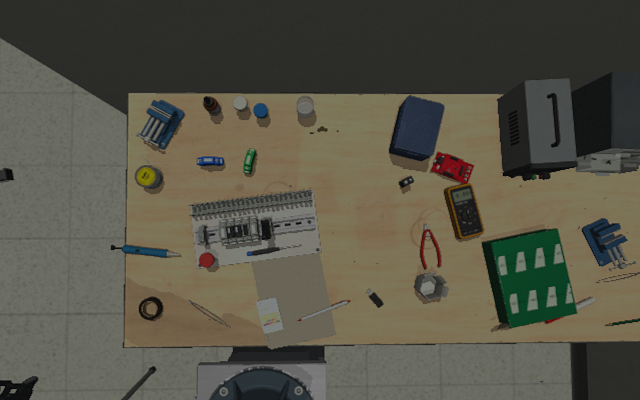

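The top view shows the panel at about (190..322, 190..268), with the end bracket at the left (+y) near (203,235), the modules at about (220..260, 232) and the clamp at about (267,229). The arm is out of view there. I'll enlarge both.

Run:
```python
import cv2
a=cv2.imread("pics/top0.png")[180:280,180:330]; b=cv2.imread("pics/side0.png")[155:245,225:340]
for n,c,k in(("tc",a,5),("sc",b,6)):
    cv2.imwrite(f"pics/{n}0.png",cv2.convertScaleAbs(cv2.resize(c,None,fx=k,fy=k,interpolation=cv2.INTER_CUBIC),alpha=1.3))
```

```text
(no output)
```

View pics/tc0.png

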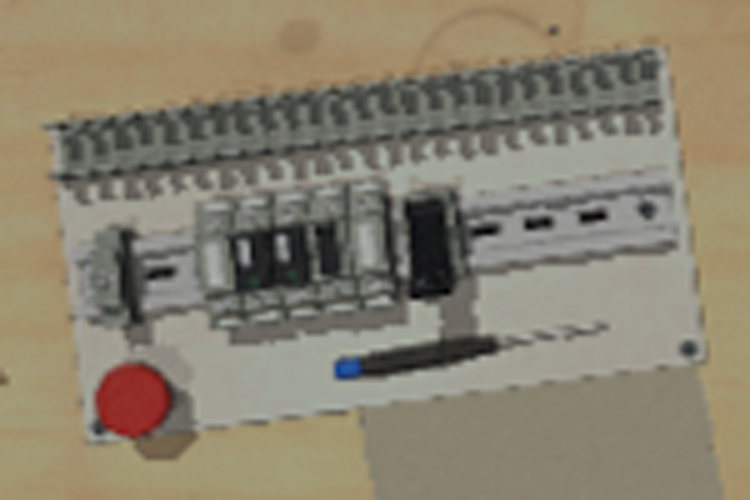

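View pics/sc0.png

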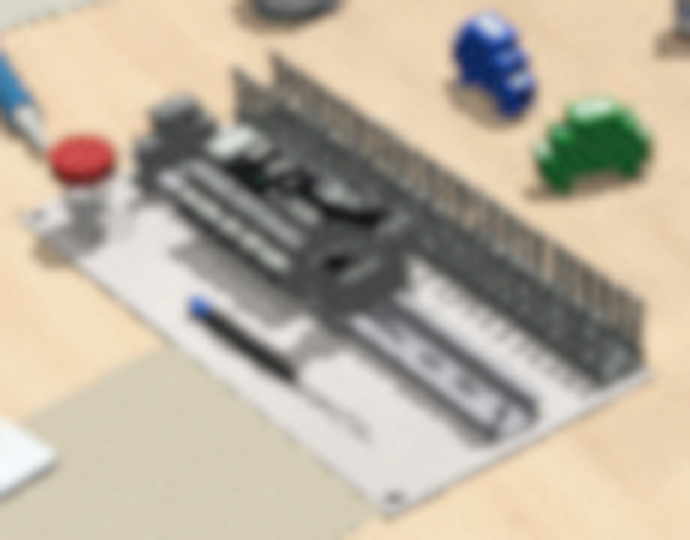

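The top crop shows the bracket face at about (130,270), the modules from x=197 to 392, the lever pad centred near (430,285), the clamp back edge near x=463, and the rail end at (670,185)-(677,243). The panel's front corners are at (88,441) and (706,360). In the side crop the corners are at (393,515), (650,375) and (25,215). Next I'll fit the panel pose.

```bash
cat > h.py <<'E'
import numpy as np, cv2
from scipy.optimize import least_squares
C={"side":(np.array([[498.134,0,318.338],[0,498.134,195.515],[0,0,1]]),np.array([[0.8352,-0.3172,0.4492,-0.0729],[-0.5499,-0.4811,0.6828,-1.0407],[-0.0005,-0.8173,-0.5762,0.87]])),
"top":(np.array([[444.902,0,319.143],[0,444.902,202.714],[0,0,1]]),np.array([[-0.005,-0.9987,0.0509,0.4904],[-0.9996,0.0036,-0.0269,-0.1145],[0.0267,-0.0511,-0.9983,1.1188]]))}
crop={"top":(180,180,5),"side":(225,155,6)}
def proj(n,p):
    K,E=C[n]; q=K@(E[:,:3].T@(np.asarray(p)-E[:,3])); return q[:2]/q[2]
def ray(n,cp,z):   # crop pixel -> world at height z
    K,E=C[n]; u,v,k=crop[n]; d=E[:,:3]@np.linalg.inv(K)@[u+(cp[0]+.5)/k-.5,v+(cp[1]+.5)/k-.5,1]; return E[:,3]+d*(z-E[2,3])/d[2]
def W(P,p):
    c,s=np.cos(P[2]),np.sin(P[2]); return np.array([P[0]+c*p[0]-s*p[1],P[1]+s*p[0]+c*p[1],p[2]])
def inP(P,w):
    c,s=np.cos(P[2]),np.sin(P[2]); d=np.array(w[:2])-P[:2]; return np.array([c*d[0]+s*d[1],-s*d[0]+c*d[1]])*1e3
E
python3 - <<'E'
from h import *
obs=[("top",(88,441),(-80,155,4)),("top",(706,360),(-80,-155,4)),("top",(670,185),(17.5,-148,19)),("top",(677,243),(-17.5,-148,19)),
("side",(393,515),(-80,-155,4)),("side",(650,375),(80,-155,4)),("side",(25,215),(-80,155,4))]
def f(P,o=obs): return np.concatenate([(ray(n,c,p[2]/1e3)-W(P,np.array(p)/1e3))[:2] for n,c,p in o])*1e3
for o in(obs,obs[:4],obs[4:]):
    r=least_squares(lambda P:f(P,o),[.4,.1,.1]); print(r.x.round(4),r.fun.round(1))
P=least_squares(f,[.4,.1,.1],loss='soft_l1').x; np.save("P.npy",P)
for nm,n,c,z in[("brk","top",(130,270),59),("mod1 L","top",(200,250),40),("mod5 R top","top",(385,240),56),("mod5 R step","top",(402,310),40),("pad","top",(430,287),83),("pad L","top",(407,287),83),("pad R","top",(452,283),83),("clamp back hi","top",(462,235),43),("clamp back hi2","top",(462,235),55)]:
    print(nm,inP(P,ray(n,c,z/1e3)).round(1))
E
```

```text
[0.4837 0.0154 0.1147] [ 0.7 -2.2  3.1 -0.3 -5.8 -0.6  0.3  0.1  2.6  0.8 -2.6  3.3  1.7 -1. ]
[0.4834 0.0145 0.1128] [ 0.7 -1.6  3.7  0.4 -5.3  0.3  0.9  0.9]
[0.4841 0.0164 0.1166] [ 1.8 -0.2 -3.3  2.1  1.5 -1.9]
brk [  0.7 111. ]
mod1 L [ 6.4 81.1]
mod5 R top [ 0.3 -9.4]
mod5 R step [-34.  -11.9]
pad [-24.  -30.6]
pad L [-22.7 -20.1]
pad R [-23.4 -40.9]
clamp back hi [ -1.6 -44.9]
clamp back hi2 [ -1.7 -45.8]
```

```bash
cat > go.py <<'E'
import sys
from h import *
from bench import arm
from scipy.spatial.transform import Rotation as R
P=np.load("P.npy")
def delta(px,py,tipz):
    "panel mm, tip height mm -> shift in tool axes (as they stand) mm and turn needed so tool x = panel y"
    s=arm.read_state(); T=R.from_quat(s["tcp_rot"]); t=W(P,np.array([px,py,tipz+1e3*arm.tcp_to_tips])/1e3)
    c,n=np.cos(P[2]),np.sin(P[2]); G=R.from_matrix(np.array([[-n,c,0],[c,n,0],[0,0,-1]]).T)
    d=(t-s["ee_pos"])*1e3
    print("t",round(s["time"],2),"tip in panel",inP(P,s["ee_pos"]).round(1),round(1e3*(s["ee_pos"][2]-arm.tcp_to_tips),1),"tips",arm.tcp_to_tips,"gap",round(s["finger_gap"],4))
    print("shift now",T.inv().apply(d).round(1),"after turn",G.inv().apply(d).round(1),"turn",np.degrees((T.inv()*G).as_rotvec()).round(2),"F panel",(R.from_euler('z',-P[2]).apply(s["contact_force"])).round(1))
if __name__=="__main__": delta(*map(float,sys.argv[1:]))
E
python3 go.py 0 -76 110
```

```text
t 0.1 tip in panel [-214.4  462.2] 201.3 tips 0.014 gap 0.0853
shift now [-470.1 -338.5   91.6] after turn [-538.2  214.4   91.3] turn [-5.000e-02  3.000e-02  5.749e+01] F panel [ 0.9 -0.7 -0.4]
```

>>> send_rows(moves=[[0, 0, 0, 0, 0, 9.58], [0, 0, 0, 0, 0, 9.58], [0, 0, 0, 0, 0, 9.58], [0, 0, 0, 0, 0, 9.58], [0, 0, 0, 0, 0, 9.58], [0, 0, 0, 0, 0, 9.58], [-40, 16, 0, 0, 0, 0], [-40, 16, 0, 0, 0, 0], [-40, 16, 0, 0, 0, 0], [-40, 16, 0, 0, 0, 0]], hand=1, squeeze=20)

```text
time: 1.35
ee_pos: [0.3006, 0.297, 0.2155]
tcp_rot: [0.665, 0.747, -0.0, 0.0]
contact_force: [0.9, 0.9, -0.2]
finger_gap: -0.0002
finger_force: 0.0
```

>>> send_rows(moves=[[-40, 16, 0, 0, 0, 0], [-40, 16, 0, 0, 0, 0], [-40, 16, 0, 0, 0, 0], [-40, 16, 0, 0, 0, 0], [-40, 16, 0, 0, 0, 0], [-40, 16, 0, 0, 0, 0], [-40, 16, 0, 0, 0, 0], [-40, 16, 0, 0, 0, 0], [-30, 12, 0, 0, 0, 0], [0, 0, 0, 0, 0, 0]])

```text
time: 2.6
ee_pos: [0.4802, -0.0348, 0.2151]
tcp_rot: [0.666, 0.746, -0.0, -0.0]
contact_force: [-0.2, 0.1, -0.1]
finger_gap: 0.0001
finger_force: 0.0
```

```bash
python3 go.py 0 -76 110
```

```text
t 2.6 tip in panel [-10.  -49.1] 201.1 tips 0.014 gap 0.0001
shift now [-26.8  10.1  91.1] after turn [-26.9  10.   91.1] turn [-0.06 -0.   -0.14] F panel [-0.2  0.1 -0.1]
```

>>> send_rows(moves=[[-9, 3.3, 0, 0, 0, 0], [-9, 3.3, 0, 0, 0, 0], [-9, 3.3, 0, 0, 0, 0], [0, 0, 30, 0, 0, 0], [0, 0, 30, 0, 0, 0], [0, 0, 30, 0, 0, 0], [0, 0, 30, 0, 0, 0], [0, 0, 20, 0, 0, 0], [0, 0, 10, 0, 0, 0], [0, 0, 0, 0, 0, 0]])

```text
time: 3.85
ee_pos: [0.4927, -0.0589, 0.0656]
tcp_rot: [0.665, 0.747, -0.0, -0.0]
contact_force: [-0.3, 0.9, 0.3]
finger_gap: 0.0001
finger_force: 0.0
```

```bash
cat > snap.py <<'E'
import sys,cv2
from bench import arm
t,s=[arm.snapshot(n)["pixels"] for n in("top","side")]
a=cv2.resize(t[195:275,180:330],None,fx=5,fy=5,interpolation=cv2.INTER_CUBIC)[:300,:400] if 0 else cv2.resize(t[195:270,185:325],None,fx=4,fy=4,interpolation=cv2.INTER_CUBIC)
b=cv2.resize(s[160:235,230:340],None,fx=4,fy=4,interpolation=cv2.INTER_CUBIC)
b=cv2.copyMakeBorder(b,0,0,0,560-440,cv2.BORDER_CONSTANT)
cv2.imwrite(f"pics/{sys.argv[1]}.png",cv2.convertScaleAbs(cv2.vconcat([a,b])[:600],alpha=1.4))
E
python3 snap.py a1; python3 go.py 0 -76 29
```

```text
t 3.95 tip in panel [  0.2 -74.7] 52.4 tips 0.014 gap -0.0
shift now [-1.3 -0.3 23.4] after turn [-1.3 -0.2 23.4] turn [0.05 0.01 0.01] F panel [ 0.4  0.8 -0.7]
```

View pics/a1.png

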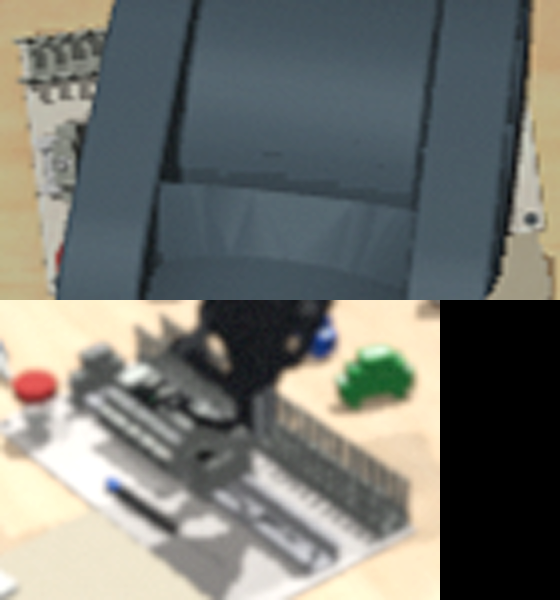

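The arm hides the top view. In the side half the fingertips end near (250,405), just right of the clamp and its black lever pad. I'll check the projected tip against that.

Run:
```python
from h import *
P=np.load("P.npy")
for p in[(0,-75,52),(0,-64,52),(-14,-75,52),(-24,-30.6,83),(-32,-42,83),(0,-43.6,43),(-21,-43.6,43),(-21,-43.6,19)]:
    q=proj("side",W(P,np.array(p)/1e3)); print(p,((q-[230,160])*4+[0,300]).round())
```

```text
(0, -75, 52) [258. 466.]
(0, -64, 52) [249. 459.]
(-14, -75, 52) [243. 474.]
(-24, -30.6, 83) [191. 415.]
(-32, -42, 83) [191. 426.]
(0, -43.6, 43) [232. 457.]
(-21, -43.6, 43) [208. 468.]
(-21, -43.6, 19) [210. 495.]
```

Run:
```python
import cv2
from bench import arm
s=arm.snapshot("side")["pixels"]
cv2.imwrite("pics/a2.png",cv2.convertScaleAbs(cv2.resize(s[165:215,250:320],None,fx=11,fy=11,interpolation=cv2.INTER_CUBIC),alpha=2))
```

```text
(no output)
```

View pics/a2.png

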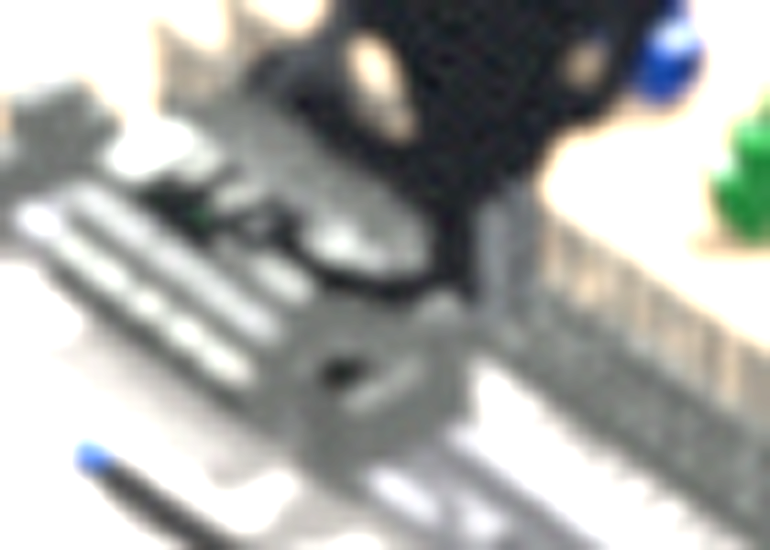

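Run:
```python
import cv2
from bench import arm
s=arm.snapshot("side")["pixels"]; o=cv2.imread("pics/side0.png")
f=lambda i:cv2.convertScaleAbs(cv2.resize(i[165:215,260:320],None,fx=6,fy=6,interpolation=cv2.INTER_NEAREST),alpha=1.8)
a,b=f(o),f(s); d=cv2.convertScaleAbs(cv2.absdiff(a,b),alpha=1.5)
z=d*0
cv2.imwrite("pics/a3.png",cv2.vconcat([cv2.hconcat([a,b]),cv2.hconcat([d,z])]))
```

```text
(no output)
```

View pics/a3.png

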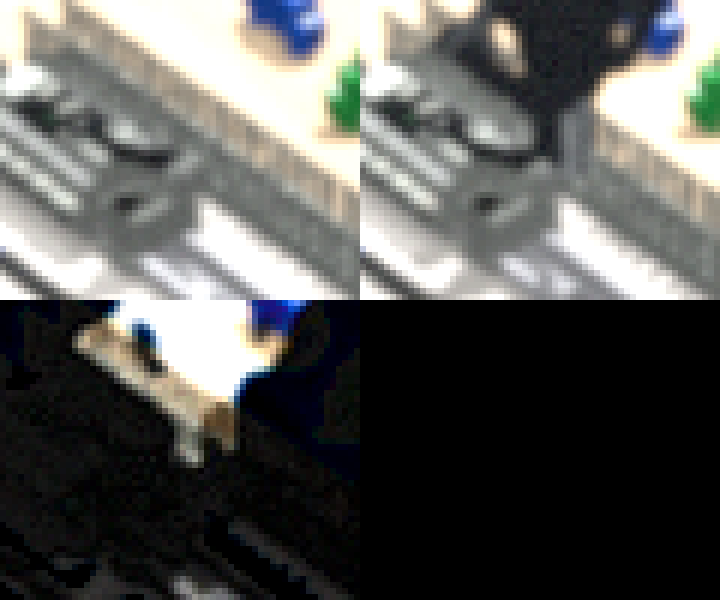

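The fingertip is grey against the grey duct. It covers the white panel down to about image row 199, near the predicted (294,201), so the tip geometry is right. I'll go down behind the clamp.

>>> send_rows(moves=[[0, 0, 5, 0, 0, 0], [0, 0, 5, 0, 0, 0], [0, 0, 5, 0, 0, 0], [0, 0, 4, 0, 0, 0], [0, 0, 3, 0, 0, 0], [0, 0, 1, 0, 0, 0], [0, 0, 0, 0, 0, 0], [4, 0, 0, 0, 0, 0], [4, 0, 0, 0, 0, 0], [3, 0, 0, 0, 0, 0]])

```text
time: 5.3
ee_pos: [0.4915, -0.0476, 0.0428]
tcp_rot: [0.665, 0.747, 0.0, 0.0]
contact_force: [0.2, -0.3, -0.8]
finger_gap: -0.0005
finger_force: 0.0
```

```bash
python3 go.py 0 4 29
```

```text
t 5.3 tip in panel [ -0.2 -63.1] 28.8 tips 0.014 gap -0.0005
shift now [67.1  0.2 -0.2] after turn [67.1  0.2 -0.2] turn [0.01 0.   0.02] F panel [ 0.2 -0.3 -0.8]
```

>>> send_rows(moves=[[2, 0, 0, 0, 0, 0], [2, 0, 0, 0, 0, 0], [2, 0, 0, 0, 0, 0], [2, 0, 0, 0, 0, 0], [2, 0, 0, 0, 0, 0], [2, 0, 0, 0, 0, 0], [2, 0, 0, 0, 0, 0], [2, 0, 0, 0, 0, 0], [2, 0, 0, 0, 0, 0], [2, 0, 0, 0, 0, 0]])

```text
time: 6.55
ee_pos: [0.4892, -0.028, 0.0427]
tcp_rot: [0.665, 0.747, -0.0, 0.0]
contact_force: [0.9, -0.3, 1.4]
finger_gap: 0.0001
finger_force: 0.8
```

>>> send_rows(moves=[[2, 0, 0, 0, 0, 0], [2, 0, 0, 0, 0, 0], [2, 0, 0, 0, 0, 0], [2, 0, 0, 0, 0, 0], [2, 0, 0, 0, 0, 0], [2, 0, 0, 0, 0, 0], [2, 0, 0, 0, 0, 0], [2, 0, 0, 0, 0, 0], [2, 0, 0, 0, 0, 0], [2, 0, 0, 0, 0, 0]])

```text
time: 7.8
ee_pos: [0.4869, -0.0081, 0.0427]
tcp_rot: [0.665, 0.747, -0.0, 0.0]
contact_force: [1.2, -1.8, 1.1]
finger_gap: 0.0001
finger_force: 0.7
```

```bash
python3 go.py 0 4 29
```

```text
t 7.8 tip in panel [ -0.3 -23.4] 28.7 tips 0.014 gap 0.0001
shift now [27.4  0.3 -0.3] after turn [27.4  0.3 -0.3] turn [0.   0.   0.01] F panel [ 1.  -1.9  1.1]
```

>>> send_rows(moves=[[1, 0, 0, 0, 0, 0], [1, 0, 0, 0, 0, 0], [1, 0, 0, 0, 0, 0], [1, 0, 0, 0, 0, 0], [1, 0, 0, 0, 0, 0], [1, 0, 0, 0, 0, 0], [1, 0, 0, 0, 0, 0], [1, 0, 0, 0, 0, 0], [1, 0, 0, 0, 0, 0], [1, 0, 0, 0, 0, 0]])

```text
time: 9.05
ee_pos: [0.4857, 0.0018, 0.0427]
tcp_rot: [0.665, 0.747, -0.0, 0.0]
contact_force: [0.1, -1.0, 0.9]
finger_gap: -0.0002
finger_force: 0.7
```

```bash
python3 go.py 0 4 29
```

```text
t 9.05 tip in panel [ -0.3 -13.4] 28.7 tips 0.014 gap -0.0002
shift now [17.4  0.3 -0.3] after turn [17.4  0.3 -0.3] turn [-0.    0.    0.01] F panel [ 0.  -1.   0.9]
```

>>> send_rows(moves=[[0.5, 0, 0, 0, 0, 0], [0.5, 0, 0, 0, 0, 0], [0.5, 0, 0, 0, 0, 0], [0.5, 0, 0, 0, 0, 0], [0.5, 0, 0, 0, 0, 0], [0.3, 0, 0, 0, 0, 0], [0.3, 0, 0, 0, 0, 0], [0.3, 0, 0, 0, 0, 0], [0.3, 0, 0, 0, 0, 0], [0.3, 0, 0, 0, 0, 0]])

```text
time: 10.3
ee_pos: [0.4853, 0.0057, 0.0427]
tcp_rot: [0.665, 0.747, -0.0, -0.0]
contact_force: [-0.1, -1.6, 0.6]
finger_gap: 0.0
finger_force: 0.7
```

```bash
python3 go.py 0 4 29
```

```text
t 10.3 tip in panel [-0.3 -9.5] 28.7 tips 0.014 gap 0.0
shift now [13.5  0.3 -0.3] after turn [13.5  0.3 -0.3] turn [-0.    0.    0.01] F panel [-0.3 -1.6  0.6]
```

>>> send_rows(moves=[[0.3, 0, 0, 0, 0, 0], [0.3, 0, 0, 0, 0, 0], [0.3, 0, 0, 0, 0, 0], [0.3, 0, 0, 0, 0, 0], [0.3, 0, 0, 0, 0, 0], [0.3, 0, 0, 0, 0, 0], [0.3, 0, 0, 0, 0, 0], [0.3, 0, 0, 0, 0, 0], [0.3, 0, 0, 0, 0, 0], [0.3, 0, 0, 0, 0, 0]])

```text
time: 11.55
ee_pos: [0.485, 0.0085, 0.0428]
tcp_rot: [0.665, 0.747, -0.0, 0.0]
contact_force: [0.4, -4.8, 4.2]
finger_gap: -0.0001
finger_force: 2.6
```

```bash
python3 go.py 0 4 29
```

```text
t 11.55 tip in panel [-0.2 -6.7] 28.8 tips 0.014 gap -0.0001
shift now [10.7  0.2 -0.2] after turn [10.7  0.2 -0.2] turn [0.01 0.02 0.  ] F panel [-0.1 -4.8  4.2]
```

>>> send_rows(moves=[[0.3, 0, 0, 0, 0, 0], [0.2, 0, 0, 0, 0, 0], [0, 0, 0, 0, 0, 0], [0, 0, 0, 0, 0, 0], [0, 0, 0, 0, 0, 0], [0, 0, 0, 0, 0, 0], [0, 0, 0, 0, 0, 0], [0, 0, 0, 0, 0, 0], [0, 0, 0, 0, 0, 0], [0, 0, 0, 0, 0, 0]])

```text
time: 12.8
ee_pos: [0.485, 0.0089, 0.0429]
tcp_rot: [0.665, 0.747, -0.0, 0.0]
contact_force: [0.2, -4.7, 4.1]
finger_gap: 0.0003
finger_force: 3.5
```

```bash
python3 go.py 0 4 29
```

```text
t 12.8 tip in panel [-0.2 -6.3] 28.9 tips 0.014 gap 0.0003
shift now [10.3  0.2 -0.2] after turn [10.3  0.2 -0.1] turn [ 0.02  0.03 -0.  ] F panel [-0.3 -4.7  4.1]
```

>>> send_rows(moves=[[0.4, 0, 0, 0, 0, 0], [0.4, 0, 0, 0, 0, 0], [0.4, 0, 0, 0, 0, 0], [0, 0, 0, 0, 0, 0], [0, 0, 0, 0, 0, 0], [0, 0, 0, 0, 0, 0], [0, 0, 0, 0, 0, 0], [0, 0, 0, 0, 0, 0], [0, 0, 0, 0, 0, 0], [0, 0, 0, 0, 0, 0]])

```text
time: 14.05
ee_pos: [0.485, 0.0098, 0.0427]
tcp_rot: [0.665, 0.747, -0.0, 0.001]
contact_force: [1.9, -8.4, 0.1]
finger_gap: 0.0001
finger_force: 4.1
```

```bash
python3 go.py 0 4 29; python3 snap.py b1
```

```text
t 14.05 tip in panel [-0.1 -5.4] 28.7 tips 0.014 gap 0.0001
shift now [ 9.4  0.1 -0.3] after turn [ 9.4  0.1 -0.3] turn [ 0.01  0.07 -0.01] F panel [ 1.  -8.5  0.1]
```

View pics/b1.png

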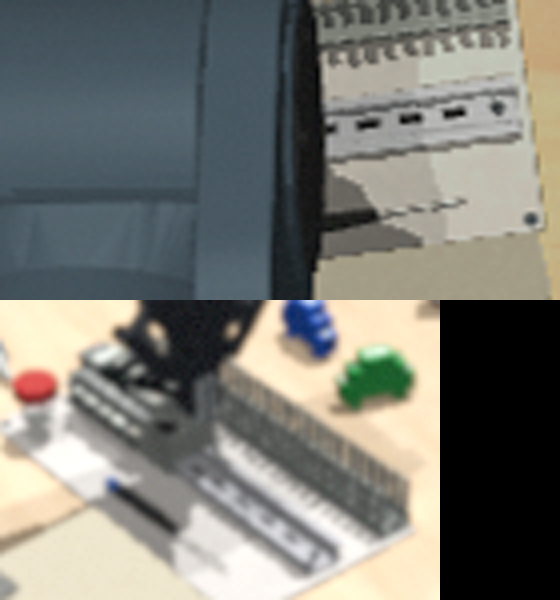

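The side view shows the row up against the bracket around (75..100,350) and the force on a stalled push climbing to 8.5 N, so the train is home. Next I'll back off, rise and go over the lever pad.

>>> send_rows(moves=[[-3, 0, 0, 0, 0, 0], [-4, 0, 0, 0, 0, 0], [-4, 0, 0, 0, 0, 0], [0, 0, -20, 0, 0, 0], [0, 0, -30, 0, 0, 0], [0, 0, -30, 0, 0, 0], [0, 0, -10, 0, 0, 0], [0, -15, 0, 0, 0, 0], [0, -16, 0, 0, 0, 0], [0, 0, 0, 0, 0, 0]])

```text
time: 15.4
ee_pos: [0.4533, -0.0043, 0.1317]
tcp_rot: [0.665, 0.747, -0.001, -0.001]
contact_force: [0.6, -0.1, 0.6]
finger_gap: -0.0001
finger_force: 0.0
```

```bash
python3 go.py -31 15 90
python3 - <<'E'
import cv2
from bench import arm
s=arm.snapshot("side")["pixels"]
cv2.imwrite("pics/c1.png",cv2.convertScaleAbs(cv2.resize(s[160:215,235:310],None,fx=10,fy=10,interpolation=cv2.INTER_CUBIC),alpha=1.8))
E
```

```text
t 15.4 tip in panel [-33.2 -15.7] 117.7 tips 0.014 gap -0.0001
shift now [30.7  2.2 27.7] after turn [30.7  2.2 27.7] turn [-0.11 -0.02 -0.  ] F panel [ 0.6 -0.1  0.6]
```

View pics/c1.png

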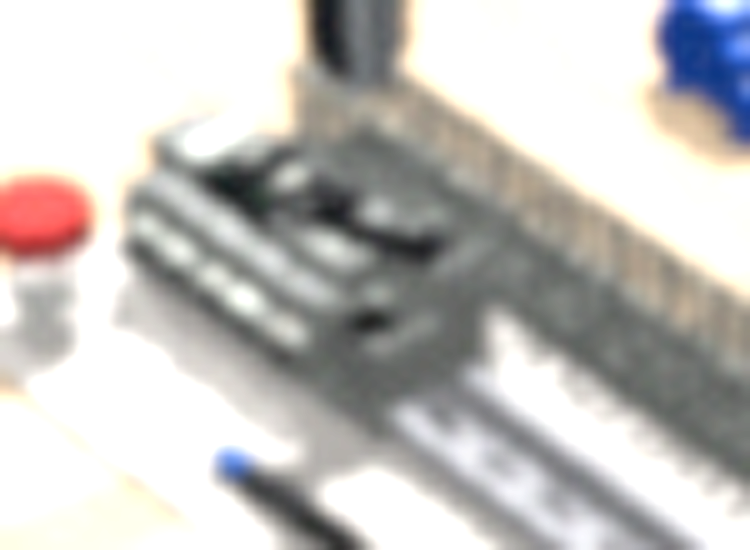

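The picture shows the row closed up on the bracket (190,140), with the clamp directly behind it and its lever raised. I'll move over the pad and press.

>>> send_rows(moves=[[10, 1, 0, 0, 0, 0], [10, 1, 0, 0, 0, 0], [10, 0, 0, 0, 0, 0], [0, 0, 6, 0, 0, 0], [0, 0, 6, 0, 0, 0], [0, 0, 6, 0, 0, 0], [0, 0, 6, 0, 0, 0], [0, 0, 3, 0, 0, 0], [0, 0, 0, 0, 0, 0], [0, 0, 0, 0, 0, 0]])

```text
time: 16.7
ee_pos: [0.4539, 0.0258, 0.1059]
tcp_rot: [0.665, 0.747, 0.0, 0.0]
contact_force: [-0.5, -0.4, 0.4]
finger_gap: 0.0003
finger_force: 0.0
```

```bash
python3 go.py -31 15 59
```

```text
t 16.7 tip in panel [-29.2  14.1] 91.9 tips 0.014 gap 0.0003
shift now [ 0.9 -1.8 32.9] after turn [ 0.9 -1.8 32.9] turn [0.02 0.   0.  ] F panel [-0.5 -0.3  0.4]
```

>>> send_rows(moves=[[0.8, -2, 2, 0, 0, 0], [0, 0, 2, 0, 0, 0], [0, 0, 2, 0, 0, 0], [0, 0, 2, 0, 0, 0], [0, 0, 2, 0, 0, 0], [0, 0, 2, 0, 0, 0], [0, 0, 2, 0, 0, 0], [0, 0, 2, 0, 0, 0], [0, 0, 2, 0, 0, 0], [0, 0, 2, 0, 0, 0]])

```text
time: 17.95
ee_pos: [0.4517, 0.0264, 0.0856]
tcp_rot: [0.665, 0.747, 0.0, 0.0]
contact_force: [0.1, -0.9, -0.8]
finger_gap: 0.0004
finger_force: 0.0
```

```bash
python3 go.py -31 15 59
```

```text
t 17.95 tip in panel [-31.3  15. ] 71.6 tips 0.014 gap 0.0004
shift now [ 0.   0.3 12.6] after turn [ 0.   0.3 12.6] turn [0.   0.   0.01] F panel [ 0.  -0.9 -0.8]
```

Run:
```python
import cv2
from h import *
from bench import arm
s=arm.snapshot("side")["pixels"]
cv2.imwrite("pics/d1.png",cv2.convertScaleAbs(cv2.resize(s[160:215,235:310],None,fx=10,fy=10,interpolation=cv2.INTER_CUBIC),alpha=1.8))
P=np.load("P.npy")
for p in[(-31,15,72),(-31,4,72),(-45,4,72),(-17,4,72),(-21,15,85),(-21,2,43),(-21,2,19),(21,2,19)]:
    print(p,((proj("side",W(P,np.array(p)/1e3))-[235,160])*10).round())
```

```text
(-31, 15, 72) [315. 258.]
(-31, 4, 72) [338. 275.]
(-45, 4, 72) [297. 293.]
(-17, 4, 72) [378. 257.]
(-21, 15, 85) [341. 208.]
(-21, 2, 43) [376. 348.]
(-21, 2, 19) [380. 416.]
(21, 2, 19) [496. 362.]
```

View pics/d1.png

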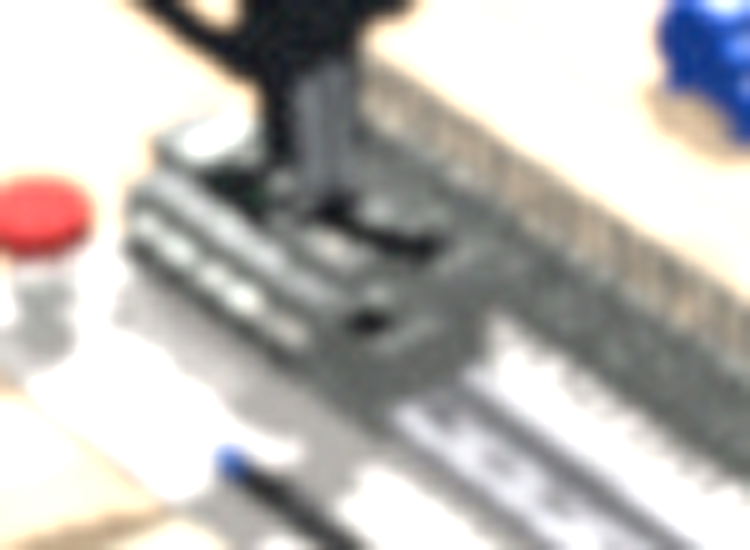

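The fingertips end near (310,210), just above the black pad at (330,208). So they sit about 15-18 mm higher than tcp_to_tips suggests and haven't touched yet. I'll keep going down by feel.

>>> send_rows(moves=[[0, 0, 1, 0, 0, 0], [0, 0, 1, 0, 0, 0], [0, 0, 1, 0, 0, 0], [0, 0, 1, 0, 0, 0], [0, 0, 1, 0, 0, 0], [0, 0, 1, 0, 0, 0], [0, 0, 1, 0, 0, 0], [0, 0, 1, 0, 0, 0], [0, 0, 1, 0, 0, 0], [0, 0, 1, 0, 0, 0]])

```text
time: 19.25
ee_pos: [0.4517, 0.0264, 0.0757]
tcp_rot: [0.665, 0.747, 0.0, 0.0]
contact_force: [-0.0, -1.2, -0.4]
finger_gap: -0.0002
finger_force: 0.0
```

```bash
python3 go.py -31 15 59
python3 - <<'E'
import cv2
from h import *
from bench import arm
s=arm.snapshot("side")["pixels"]
cv2.imwrite("pics/d2.png",cv2.convertScaleAbs(cv2.resize(s[165:205,245:295],None,fx=14,fy=14,interpolation=cv2.INTER_CUBIC),alpha=2.2))
E
```

```text
t 19.25 tip in panel [-31.3  15. ] 61.7 tips 0.014 gap -0.0002
shift now [0.  0.3 2.7] after turn [0.  0.3 2.7] turn [ 0.   -0.    0.01] F panel [-0.2 -1.2 -0.4]
```

View pics/d2.png

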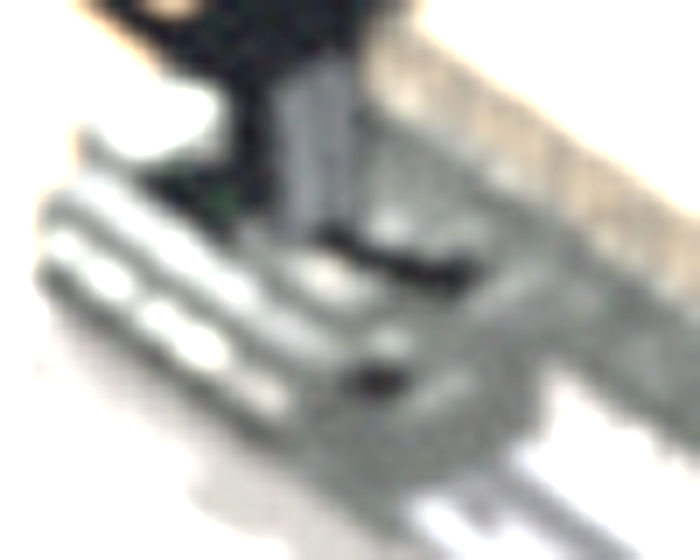

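I've now viewed 11 pictures, one over the limit of 10, so I won't view any more. I'll read the rest from pixel numbers instead, starting with which pixels changed between c1 (gripper away), d1 and now.

Run:
```python
import cv2,numpy as np
from bench import arm
g=lambda i:cv2.cvtColor(i,cv2.COLOR_BGR2GRAY)
f=lambda n:g(cv2.resize(cv2.imread(f"pics/{n}.png"),(75,55),interpolation=cv2.INTER_AREA)).astype(int)
c,d=f("c1"),f("d1")
s=arm.snapshot("side")["pixels"]; cv2.imwrite("pics/now.png",s)
e=np.minimum(g(s)[160:215,235:310]*1.8,255).astype(int)
print("cols",list(range(258,280)))
for nm,a in(("d1-c1",d-c),("now-c1",e-c)):
    print(nm)
    for r in range(172,200): print(r,*("%4d"%v for v in a[r-160,23:45]))
```

```text
cols [258, 259, 260, 261, 262, 263, 264, 265, 266, 267, 268, 269, 270, 271, 272, 273, 274, 275, 276, 277, 278, 279]
d1-c1
172    0   -5  -70 -162 -216 -204 -128  -53  -34  -48  -55  -44  -49  -29   -3    1    2    2    2    2    0    1
173    0  -18  -74 -140 -179 -170 -104  -43  -27  -39  -44  -32  -34  -20   -4   -1    0    1    1    1    0    1
174   -2  -22  -60  -98 -120 -107  -66  -32  -23  -26  -22   -9  -13   -7    3    2    1    1    2    1   -1    2
175   -1  -10  -30  -49  -54  -53  -48  -36  -24  -24  -15   -2   -3   -5    2    0    0    2    2    2    1    0
176    5    1   -9  -20  -35  -65  -82  -56  -26  -24  -18    3    4    1    5    2    3    3    2    0   -1   -2
177    0   -4   -2  -12  -30  -70  -95  -62   -8   -7  -20   -8    0    2    2    3   -1    3    2    1    2    3
178    2   -5   -6   -8  -17  -39  -50  -23   14   12   -7   -7    1   -1   -1    0    0    3    1    2    2    0
179    5    0   -2   -4   -3   -8   -7    6   18   10   -5   -5   -4   -2   -3    0    2    1   -2   -1   -4    0
180   -1   -1    0    1    1   -4    1    5    0   -4  -11   -4   
[... 4712 characters left out ...]
3    1    5    2
194    1    2   -3   -5  -10  -10  -12  -11   -3   -1   -2    5   -2  -20  -36  -29  -11    3    1    2    0    1
195    0   -2   -2   -3   -8   -1    0   -3   -2    0    2   -1   -2   -9  -21  -18   -9   -2    2    1    0    0
196   -1    3    0   -2   -2    0   -1    1    1    1   -2    5    1    2   -3   -6   -5    1   -1    3    4   -1
197    2   -2   -1    5   -2   -3    0    0    2   -1    0    1    3    3    0    2    4    5    2    0    1    4
198   -1   -8   -5   -6   -3    0    2    1    0   -2    2    1    2   -2    0    3    4    3    2   -1    2    1
199  -19  -25  -25  -17  -11   -5    1   -2    2    1   -3    0    2    2    0    0   -1   -3   -4    2    4    3
```

Pixel differences put the tip's lower edge at row 178.5 in d1 and at 181.5 now. It is now next to the pad top (predicted row 181, col 269), so contact should come within a few mm. I'll carry on slowly by force.

>>> send_rows(moves=[[0, 0, 1, 0, 0, 0], [0, 0, 1, 0, 0, 0], [0, 0, 1, 0, 0, 0], [0, 0, 1, 0, 0, 0], [0, 0, 1, 0, 0, 0], [0, 0, 1, 0, 0, 0], [0, 0, 1, 0, 0, 0], [0, 0, 1, 0, 0, 0], [0, 0, 0, 0, 0, 0], [0, 0, 0, 0, 0, 0]])

```text
time: 20.6
ee_pos: [0.4516, 0.0265, 0.0677]
tcp_rot: [0.665, 0.747, -0.0, -0.0]
contact_force: [-2.6, -0.5, 1.4]
finger_gap: 0.0001
finger_force: 0.8
```

```bash
cat > df.py <<'E'
import cv2,numpy as np
from bench import arm
g=lambda i:cv2.cvtColor(i,cv2.COLOR_BGR2GRAY)
c=g(cv2.resize(cv2.imread("pics/c1.png"),(75,55),interpolation=cv2.INTER_AREA)).astype(int)
e=np.minimum(g(arm.snapshot("side")["pixels"])[160:215,235:310]*1.8,255).astype(int)
for r in range(174,194): print(r,*("%4d"%v for v in (e-c)[r-160,25:47]))
E
python3 go.py -31 15 59; python3 df.py
```

```text
t 20.6 tip in panel [-31.4  15. ] 53.7 tips 0.014 gap 0.0001
shift now [-0.   0.4 -5.3] after turn [-0.   0.4 -5.3] turn [-0.01 -0.    0.01] F panel [-2.6 -0.2  1.4]
174 -110 -124 -123  -99  -73  -40  -29  -35  -20  -11  -24  -22   -2   -4   -1    0    3   -1   -1    3    1    4
175  -62  -71  -69  -63  -48  -32  -24  -28  -21  -11  -28  -23   -3    1    1    4    1    2    5   -1    0    3
176  -31  -46  -69 -100 -100  -59  -26  -28  -28  -12  -28  -24   -3    2    5   -2   -1    3   -2    0    2    1
177  -18  -53  -93 -149 -138  -72   -9   -7  -21  -18  -26  -20    1   -1   -3    3    3   -1    3    2    2    3
178  -17  -52  -97 -129 -107  -32   30   33   11    1  -12  -17   -5   -1    1    4    1    2    2   -1   -6   -5
179  -14  -40  -65  -69  -50    0   46   55   36   36   16   -5   -6   -7   -1    0   -1   -2   -1    2   -4   -5
180  -12  -15  -39  -42  -40   -9   46   71   60   66   37   10   -6  -13   -3   -1   -2    3   11   13    2   -4
181   -8  -18  -37  -46  -40   -2   57   75   77   77   50   19    6    1   -2   -4   -2    6   19   17    3    1
182   -2   -8  -20  -3
[... 645 characters left out ...]
0  -17   -5    4
188   -1  -11  -16  -17  -16  -10   -4  -11  -16  -10   -5   -6   -7    0    2   -2    3    7    3    1   -5   -2
189   -8  -11  -19  -13  -10  -11   -7  -17  -17  -10  -12  -17  -21  -14   -4   -4    0    3    5    1   -3    0
190  -11  -20  -24  -16  -16   -6   -8  -11   -9  -14  -19  -20  -24  -23  -16   -6    4   11   12    6    3    4
191  -17  -19  -25  -23  -22  -12   -5   -8   -5   -3  -14  -11  -12  -21  -15   -4   14   21   21   15    4    2
192  -13  -20  -26  -28  -24  -20  -14   -6    1    8   19   22   11    1   -5   10   20   23    7    5    1   -1
193   -5  -13  -22  -21  -20  -20  -11    0    4   15   16    8   -6   -8   -2    7   10    7    0    2    3    3
```

The lever is moving: it darkens rows 184-186 and the force is about 3 N. I'll keep pressing.

>>> send_rows(moves=[[0, 0, 1.5, 0, 0, 0], [0, 0, 1.5, 0, 0, 0], [0, 0, 1.5, 0, 0, 0], [0, 0, 1.5, 0, 0, 0], [0, 0, 1.5, 0, 0, 0], [0, 0, 1.5, 0, 0, 0], [0, 0, 1, 0, 0, 0], [0, 0, 1, 0, 0, 0], [0, 0, 1, 0, 0, 0], [0, 0, 0, 0, 0, 0]])

```text
time: 21.9
ee_pos: [0.4517, 0.0264, 0.0557]
tcp_rot: [0.665, 0.747, -0.0, -0.0]
contact_force: [-1.1, -0.1, 3.0]
finger_gap: 0.0003
finger_force: 1.4
```

```bash
python3 go.py -31 15 59
```

```text
t 21.9 tip in panel [-31.3  15. ] 41.7 tips 0.014 gap 0.0003
shift now [  0.    0.3 -17.3] after turn [  0.    0.3 -17.3] turn [-0.   -0.    0.01] F panel [-1.1  0.   3. ]
```

>>> send_rows(moves=[[0, 0, 1, 0, 0, 0], [0, 0, 1, 0, 0, 0], [0, 0, 1, 0, 0, 0], [0, 0, 1, 0, 0, 0], [0, 0, 1, 0, 0, 0], [0, 0, 1, 0, 0, 0], [0, 0, 0.5, 0, 0, 0], [0, 0, 0.5, 0, 0, 0], [0, 0, 0, 0, 0, 0], [0, 0, 0, 0, 0, 0]])

```text
time: 23.15
ee_pos: [0.4518, 0.0265, 0.0487]
tcp_rot: [0.665, 0.747, 0.0, 0.0]
contact_force: [-1.4, -0.8, 0.4]
finger_gap: 0.0004
finger_force: 0.6
```

```bash
python3 go.py -31 15 59
```

```text
t 23.15 tip in panel [-31.2  15. ] 34.7 tips 0.014 gap 0.0004
shift now [  0.    0.2 -24.3] after turn [  0.    0.2 -24.3] turn [0.01 0.   0.01] F panel [-1.4 -0.7  0.4]
```

>>> send_rows(moves=[[0, 0, 0.7, 0, 0, 0], [0, 0, 0.7, 0, 0, 0], [0, 0, 0.7, 0, 0, 0], [0, 0, 0.7, 0, 0, 0], [0, 0, 0.7, 0, 0, 0], [0, 0, 0.5, 0, 0, 0], [0, 0, 0, 0, 0, 0], [0, 0, 0, 0, 0, 0], [0, 0, 0, 0, 0, 0], [0, 0, 0, 0, 0, 0]])

```text
time: 24.4
ee_pos: [0.4516, 0.0264, 0.0448]
tcp_rot: [0.665, 0.747, -0.0, 0.0]
contact_force: [-4.2, -0.0, 6.1]
finger_gap: 0.0003
finger_force: 3.1
```

```bash
python3 go.py -31 15 59;python3 df.py
```

```text
t 24.4 tip in panel [-31.3  15. ] 30.8 tips 0.014 gap 0.0003
shift now [  0.    0.3 -28.2] after turn [  0.    0.3 -28.2] turn [-0.    0.    0.01] F panel [-4.2  0.5  6.1]
174 -157 -156 -128 -105 -104 -104 -111 -101  -96  -78  -73  -74  -65  -57  -61  -65  -51  -23   -2    5    5    5
175 -128 -102  -77  -67  -80 -100 -109 -104  -87  -81  -84  -75  -48  -24  -13  -20  -12   -4    2    2    0    1
176  -76  -68  -67 -107 -136 -119 -116  -99  -95  -79  -83  -58  -32  -13    2    1   -1    1    2   -2    2    3
177  -23  -51 -106 -152 -177 -135  -94  -84  -80  -78  -75  -45  -19   -3   -2    0    2    2   -2    2    2    4
178  -26  -60 -100 -140 -140  -97  -47  -34  -31  -34  -42  -26  -11   -1    1    7   -1    1    2    5    0   -2
179  -23  -33  -65  -73  -73  -45   -6   12   24   27    1  -12  -11   -1   -3    4   -1    0   -3    4   -3   -8
180  -20  -31  -50  -57  -46  -32   21   55   56   60   18   -3   -3   -5   -1    4    5    8   -7   -3    0   -4
181   -7  -35  -69  -73  -52   -8   46   77   75   59   23   28   45   43   27   12    3   -3  -16  -11   -4   -2
182   -4  -44  -
[... 651 characters left out ...]
3  -24   -5   -2
188   -6  -29  -75 -125 -151 -133  -88  -54  -39  -21  -20  -61 -106 -117  -88  -65  -38  -29  -12   -4   -1    0
189   -3   -9  -33  -73 -105 -103  -86  -71  -63  -52  -51  -87 -132 -111  -64  -33  -16   -2    1    4    1   -2
190   -9  -18  -26  -39  -58  -55  -57  -56  -66  -77  -74  -81  -95  -69  -33  -12   -4    5    5    6    5    8
191  -16  -20  -23  -31  -39  -43  -47  -55  -68  -66  -46  -35  -26  -24  -12   -4   -4   -4   -1    0    6    4
192  -13  -18  -26  -26  -28  -29  -43  -53  -51  -25    3   10    5    3   -8  -14  -14  -10  -10   -4    5    5
193   -4   -9  -20  -19  -16  -25  -22  -27  -12    1    5    1  -15  -21  -20  -24  -17   -9   -2    0    3    1
```

>>> send_rows(moves=[[0, 0, 0.5, 0, 0, 0], [0, 0, 0.5, 0, 0, 0], [0, 0, 0, 0, 0, 0], [0, 0, 0, 0, 0, 0], [0, 0, 0, 0, 0, 0], [0, 0, 0, 0, 0, 0], [0, 0, 0, 0, 0, 0], [0, 0, 0, 0, 0, 0], [0, 0, 0, 0, 0, 0], [0, 0, 0, 0, 0, 0]])

```text
time: 25.7
ee_pos: [0.4515, 0.0264, 0.044]
tcp_rot: [0.665, 0.747, -0.0, -0.0]
contact_force: [-7.8, -0.9, 15.5]
finger_gap: 0.0
finger_force: 7.7
```

```bash
python3 go.py -31 15 59
```

```text
t 25.7 tip in panel [-31.5  15. ] 30.0 tips 0.014 gap 0.0
shift now [  0.    0.5 -29. ] after turn [  0.    0.5 -29. ] turn [-0.01  0.    0.01] F panel [-7.9  0.  15.5]
```

The press ended in a firm stop: 15 N, with about 27 mm of travel from first contact, which is the full lever stroke. I'll lift off and clear the view.

>>> send_rows(moves=[[0, 0, -1, 0, 0, 0], [0, 0, -3, 0, 0, 0], [0, 0, -10, 0, 0, 0], [0, 0, -30, 0, 0, 0], [0, 0, -40, 0, 0, 0], [0, 0, -40, 0, 0, 0], [-30, 0, -20, 0, 0, 0], [-40, 0, 0, 0, 0, 0], [-40, 0, 0, 0, 0, 0], [-40, 0, 0, 0, 0, 0]])

```text
time: 26.95
ee_pos: [0.4692, -0.1239, 0.1884]
tcp_rot: [0.665, 0.747, 0.0, 0.0]
contact_force: [1.1, 0.7, 0.8]
finger_gap: 0.0002
finger_force: 0.0
```

>>> send_rows(moves=[[-40, 0, 0, 0, 0, 0], [-40, 0, 0, 0, 0, 0], [-40, 0, 0, 0, 0, 0], [-40, 0, 0, 0, 0, 0], [-40, 0, 0, 0, 0, 0], [-20, 0, 0, 0, 0, 0], [0, 0, 0, 0, 0, 0], [0, 0, 0, 0, 0, 0], [0, 0, 0, 0, 0, 0], [0, 0, 0, 0, 0, 0]])

```text
time: 28.2
ee_pos: [0.4945, -0.3405, 0.188]
tcp_rot: [0.665, 0.747, 0.0, 0.0]
contact_force: [0.2, -0.2, -0.2]
finger_gap: -0.0002
finger_force: 0.0
```

Run:
```python
import cv2,numpy as np
from h import *
from bench import arm
P=np.load("P.npy"); g=lambda i:cv2.cvtColor(i,cv2.COLOR_BGR2GRAY).astype(int)
t=arm.snapshot("top")["pixels"]; s=arm.snapshot("side")["pixels"]; cv2.imwrite("pics/ft.png",t); cv2.imwrite("pics/fs.png",s)
for p in[(-32.5,15,60),(-32.5,4,60),(-32.5,26,60),(-21,15,85),(0,118,59),(0,28,56),(0,2,43),(-100,-100,0)]: print(p,"top",proj("top",W(P,np.array(p)/1e3)).round(1),"side",proj("side",W(P,np.array(p)/1e3)).round(1))
# top image resampled into the panel at z=56 (2 mm/px) along the rail: rows x=+20..-44, cols y=130..-20
for z in(56,60):
    ys=np.arange(130,-22,-3); xs=np.arange(20,-46,-6)
    m=np.array([[proj("top",W(P,np.array([x,y,z])/1e3)) for y in ys] for x in xs],np.float32)
    v=cv2.remap(g(t).astype(np.float32),m,None,cv2.INTER_LINEAR)
    print(z,"y",*("%3d"%y for y in ys))
    for x,r in zip(xs,v): print("%4d"%x,*("%3d"%q for q in r))
print(arm.read_state()["contact_force"],arm.read_state()["time"])
```

```text
(-32.5, 15, 60) top [247.7 242.7] side [266.4 189.5]
(-32.5, 4, 60) top [252.3 242.1] side [268.6 191.1]
(-32.5, 26, 60) top [243.  243.3] side [264.2 187.8]
(-21, 15, 85) top [245.7 238.2] side [269.1 180.8]
(0, 118, 59) top [202.7 234.3] side [255.6 171.1]
(0, 28, 56) top [240.9 229.7] side [273.  184.6]
(0, 2, 43) top [252.5 228.3] side [278.5 192.2]
(-100, -100, 0) top [299.9 263.1] side [271.7 234.9]
56 y 130 127 124 121 118 115 112 109 106 103 100  97  94  91  88  85  82  79  76  73  70  67  64  61  58  55  52  49  46  43  40  37  34  31  28  25  22  19  16  13  10   7   4   1  -2  -5  -8 -11 -14 -17 -20
  20 140 127 111 109  97  90  91  96 102 100  94  83  90 102 112 103  80  83  92  91 100 103  93  83  96 100 115 100  80  89 103 107 106  99  94  88  87  98  87  78  75  94  94  58  77 124 138 138 140 143 143
  14 129 115  99  96  95  94  99 104 102 101  83  68 100 111 107  97  95  93  98 104 105 103  79  72  99 107 106 102  89  86  95 103  97  82  91  54  22  23  24  26  28  44  75  57  65 122 132 131 132 133 129
   8  99  97  99  96  78  86 102 115 111 100  69  57  89  37  30
[... 3667 characters left out ...]
63  63  78  89  74  80 101 109
 -28 137 136 136 137 121  82  72  80 111 100  90  69  82  95 112 108  96  69  49  72 107 112  98  60  58 104 123 115 100  87  76 121 129 122 109  54  24  27  34  33  34  29  52  75  74  95 129 126 126 125 127
 -34 137 138 138 138 137 109  99  98  86  80  78  82  87  92  90  84  83  85  84  87  92  85  82  84  85  93  92  86  85  88  92  93  90  88  86  58  29  23  20  21  26  27  34  68  73 102 127 125 125 125 125
 -40 138 140 140 138 126 122 125 125 120  93  82  74  72  86  88  89  88  92  89  86  97 112 105  99  93  89 108  95  89  97  95 107 129 108 116 109 100 123 147 130  71  74  76  76  79 113 126 125 125 125 125
[ 0.79660353 -1.3813445   0.03696444] 28.3
```

The numbers agree: in the top view the paper markers of modules 1 and 5 sit at panel y = 109 and 37, and the lever is centred at y = 15 and lies level. I'll hand it in.

```bash
python3 -c "
from bench import arm
print(arm.finish_job())"
```

```text
the job is handed in; nothing more can be done
None
```

The row is home against the end bracket and the clamp lever is pressed down to its stop; handed in at about 28 s with no verdict returned. The fingertips sat higher than `arm.tcp_to_tips` implied, so the push probably met the clamp near its lever hinge rather than its back face, and I viewed 11 pictures, one over the limit of 10.

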